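# Close up the fuming chamber and hold its bayonet cap seated

## Task

Close up the print-fuming chamber for its seal check: first swing the white flap fully shut, so that its tab drops behind the front rim. Then pick up the cap with the orange grip, push it down into the steel port against the spring and twist it clockwise (seen from above) a quarter turn, as far as it goes. The port springs back when let go, so finish while still gripping the cap and holding it twisted home; leave the jar, the brush and the loupe where they are.

Things in the scene. Friction and masses are not known exactly. Their poses are not given: they have to be found in the camera images.
- chamber: Green box fixed to the bench, 180 mm (its x) by 360 mm (its y), 90 mm high. Origin under its centre, on the bench; z up. The left half (+y) is an open bay with the white flap; the right half (-y) is a closed deck, white on top, 90 mm high, with the port. The front rim is the -x side.
- flap (a joint): White flap over the bay, a plate 6 mm thick. Angle in rad: 0 is shut (level), grows as the free edge swings up; starts 0.8 to 1.4. Friction (about 0.3 N m) keeps it wherever it is left, so push it all the way down, on its outer (upper, far) face. A tab under the free edge is behind the front rim below about 0.06 rad.
- flap_hinge (a point): Middle of the flap's hinge line, 93 mm above the bench at the chamber's far (+x) side, hinge along y; axes as the chamber's. Shut, the flap reaches from here 172 mm along the chamber's -x and 103 mm to either side along y; its plate reaches 3 mm above and below this height.
- flap_edge (a point): Middle of the flap's free edge, on its outer face (the top when shut). Moves with the flap.
- cap_center (a point): Centre (half-way up) of the loose bayonet cap, 62 mm high, standing upright on the bench; z up. Orange grip bar on top: 50 mm long along its x, 14 mm thick (its y), 23 to 62 mm above the underside. Black flange under the bar: 66 mm in diameter, 18 to 23 mm above the underside. A half turn makes it look the same.
- cap: The same cap; origin at the centre of its underside, same axes. Below the flange: aluminium plug 43 mm in diameter, 18 mm high, chamfered foot, with two brass lugs along its x and -x (in line with the bar), 8 mm wide, reaching 29 mm from the axis, 1 to 6 mm above the underside. Mass 0.08 to 0.17 kg.
- port (a point): Centre of the mouth of the steel port, a collar 74 mm in diameter, 28 mm high on the deck (mouth 118 mm above the bench); axes as the chamber's. Two inward lips 6 mm thick leave a 48 mm bore and two entry gaps at its +x and -x sides (red marks): bar and lugs must lie along the port's x, within 8 degrees, to enter.
- port_plunger (a joint): How far the sprung black disc in the port is pushed down, m. 0: its top is 7 mm below the mouth; the cap's underside pushes it. The lugs clear the lips from 0.005; stop at 0.009. Keep it down while twisting; once twisted the cap may rise until its lugs bear on the lips (0.005). Spring 1.5 N at 0 to 6 N at the stop.
- port_turn (a joint): How far that disc is turned clockwise seen from above, rad: 0 at rest, stop at 1.31. The lugs drive it by two brass dogs after about 9 degrees of play, so the cap itself turns about 1.47 from the entry direction to the stop. A spring turns it back: 0.05 N m at rest, 0.18 N m at the stop.
- jar_center (a point): Centre of an amber glass jar with a black lid, 56 mm in diameter, 70 mm high, standing on the bench near the cap. Leave alone.
- brush: Powder brush, 160 mm long, lying on the bench in front of the chamber, along its own x. Leave alone.
- loupe_center (a point): Centre of a black loupe, 44 mm in diameter, 42 mm high, standing on the bench. Leave alone.
There are look-alikes about, which are no part of the job. What is shaped like the cap but blue or purple is not meant.

How it is judged:
On the way, in this order (a step that is already met when the one before it is completed fails the run):
1. the flap is fully shut (value of joint flap below 0.06 rad and value of joint port_plunger below 0.003 m), for 0.2 s.
2. the cap is pushed down into the port, not yet twisted (value of joint flap below 0.06 rad and horizontal distance between cap_center and port below 0.006 m and angle between cap_center's own z axis and vertical below 0.12 rad and value of joint port_plunger above 0.0045 m and value of joint port_turn below 0.6 rad), for 0.05 s.
3. the cap is twisted a quarter turn, with its lugs under the lips (value of joint flap below 0.06 rad and horizontal distance between cap_center and port below 0.006 m and angle between cap_center's own z axis and vertical below 0.12 rad and z of cap_center in the frame of port below 0.0235 m and value of joint port_plunger above 0.0035 m and value of joint port_turn above 1.1 rad), for 0.2 s.
At the end, for the whole second after the job is handed in: The flap is shut (within 0.06 rad); the cap stands in the port, within 6 mm of its axis and 0.12 rad of upright, with the disc at least 3.5 mm down and turned at least 1.1 rad; and the robot's fingers still grip the cap (over 2 N) (all of step 3 and contact force between the fingers and cap above 2 N); the arm keeps its last pose, push and grip.
It fails at once if the jar is moved more than 40 mm (distance of jar_center from where it was at the start of the episode above 0.04 m).
It fails at once if the brush is moved more than 40 mm (distance of brush from where it was at the start of the episode above 0.04 m).
It fails at once if the loupe is moved more than 40 mm (distance of loupe_center from where it was at the start of the episode above 0.04 m).
It also fails if it takes over 67 s, if anything falls off the work surface, if the arm or the gripper's body presses on something with over 40 N, if the wrist force passes 120 N, or if a joint passes its speed limit or range.

## Robot

A 7-joint arm with a two-finger parallel gripper is mounted at the origin on the work surface. World frame = base frame: x ahead of the robot, y to its left, z up, the work surface at z = 0. Lengths are in m, angles in rad, forces in N, time in s.
With the tool pointing down it reaches from about 0.4 to 0.875 m from the base axis. Payload 6.5 kg.
Tool frame: the origin (TCP) lies at the very end of the fingers, on their centre line; the grasp point (between the pads) lies 19 mm behind it; x points along the fingers, y is the direction in which the jaws open and shut, and the axes are right-handed (so a half turn about x gives the same grasp; the last joint's range is limited). The gripper opens to 85 mm and grips with 20 to 120 N. Pads are 22 mm wide; open, the fingers measure 114 mm over their backs; the gripper's body (76 mm by 85 mm) begins 54 mm behind the grasp point. The pads swing forward as they close: fully open they stand 13 mm farther back than shut.
Start: joints at [-1.325, 0.536, -0.004, 1.538, 0.003, 1.067, -0.071], TCP at [0.199, 0.619, 0.231] pointing down, gripper open.
Joint ranges: [-2.7, 2.7], [-0.37, 2.16], [-1.27, 1.26], [0.24, 2.4], [-1.31, 4.45], [0.19, 1.91], [-2.76, 2.76]. Speed limits (rad/s): [2.39, 2.39, 3.14, 3.14, 3.14, 3.14, 3.14].

## Interface

Orientations are given as [roll, pitch, yaw] about the fixed x, y, z axes, in that order (R = Rz(yaw) Ry(pitch) Rx(roll)).
In Python, from rig import observe, read_camera, close_job gives the robot as it stands.
- The arm moves only by the shell command python3 -m jog 'ROWS' [FORCE]. ROWS is JSON, a list of rows, each an object of numbers: "jaw": the finger opening in cm, from 0 to 8.54; "tx", "ty", "tz": the shift along the tool's x, y, z in cm; "yaw": the turn about the tool's x in rad. In form: [{"jaw": .., "tx": .., "ty": .., "tz": .., "yaw": ..}, ...]. A call has exactly 10 rows; each row shifts and turns the commanded pose from where the row before left it, along the tool's axes as they then stand; what a row does not reach is not made up. A row lasts 1/8 s, in which the tool goes at most 62.5 mm and 10.7 degrees, less where a joint would pass 70% of its speed; a pose out of reach is approached as far as the arm can. A call is refused whole if a number of a shift passes 6.25 or a number of a turn 0.188, either way. A call with a gripper value outside its range is refused whole. The fingers move at their own pace and stop on an object; FORCE is the grip in N (left out, the last holds). Time passes only in rows, so rows that do not move let the fingers close, or fill a call up. It gives the time, the measured TCP pose, the force and the opening at its end, in the units of the state.
- observe(): the state, without advancing time (a new reading comes with each control period).
- read_camera(name): name is "side" or "top" or "wrist"; returns a dict with "frame" (420x560x3 uint8, red, green, blue), "z_map" (420x560 float32, m along the optical axis (not along the pixel's ray), 0 where there is no reading), "fovy" (degrees; the focal length in pixels is half the picture's height over the tangent of half this angle, whatever the lens; pixels are square), "cx", "cy" (the principal point, pixels), "view" (4x4, takes a point from world to camera coordinates). Camera axes: x right, y up, looking along -z (the intrinsics and any distortion apply to the point x, -y, -z); pixel columns grow to the right and rows downward; lengths in m; the calibration is good to about 2 mm. A picture is of the moment at which its call begins.
- close_job(): hands the job in, once; it reports no verdict.
The state is a dict: "t": time; "joints": joint angles; "joint_velocities": joint speeds; "tau": joint torques, N m; "position": TCP position; "ee_rot": TCP orientation; "force": force on the tool from outside, world axes, zero at the start; "torque": the same for the moment, N m; "finger_gap": finger opening in m.
Only numpy, scipy, OpenCV 4.12 (cv2) and the standard library are available. Lean on these libraries where they do the work, as an engineer would, in place of code of your own. Each camera call takes 0.05 s, during which the arm holds its last target.

## Working session

There is one attempt and no reset: what is moved stays moved. The work goes in short steps, Python scripts to look and compute and a shell command to move; the robot and the scene stay as the last step left them, time stands still between calls to the robot, and variables do not carry over. Pictures are saved under pics/ and viewed, and the job is handed in when it is done.

```bash
ls; mkdir -p pics
python3 - <<'E'
from rig import observe, read_camera
import cv2,numpy as np,pickle
s=observe();print({k:np.round(v,3).tolist() for k,v in s.items()})
for n in ["side","top","wrist"]:
    c=read_camera(n);pickle.dump(c,open(f"pics/{n}0.pkl","wb"))
    cv2.imwrite(f"pics/{n}0.png",c["frame"][:,:,::-1]);print(n,{k:(np.round(v,3).tolist()) for k,v in c.items() if k not in("frame","z_map")}, c.keys())
E
```

```text
pics
{'t': 0.0, 'joints': [-1.325, 0.537, -0.004, 1.539, 0.003, 1.067, -0.071], 'joint_velocities': [0.0, 0.0, -0.001, 0.0, -0.001, -0.002, 0.002], 'tau': [0.001, -58.343, 1.049, -25.91, 0.012, 0.01, -0.0], 'position': [0.199, 0.618, 0.23], 'ee_rot': [-1.497, 1.569, -1.809], 'force': [1.539, 0.214, -0.29], 'torque': [0.025, -0.056, -0.018], 'finger_gap': 0.085}
side {'fovy': 56.428, 'cx': 284.35, 'cy': 214.831, 'view': [[0.714, -0.699, -0.021, -0.413], [0.441, 0.427, 0.789, -0.3], [-0.543, -0.573, 0.614, -0.574], [0.0, 0.0, 0.0, 1.0]]} dict_keys(['frame', 'z_map', 'fovy', 'cx', 'cy', 'view'])
top {'fovy': 56.157, 'cx': 282.579, 'cy': 209.631, 'view': [[0.016, -1.0, -0.023, -0.061], [0.981, 0.011, 0.194, -0.541], [-0.194, -0.025, 0.981, -0.856], [0.0, 0.0, 0.0, 1.0]]} dict_keys(['frame', 'z_map', 'fovy', 'cx', 'cy', 'view'])
wrist {'fovy': 61.955, 'cx': 276.02, 'cy': 214.968, 'view': [[0.308, 0.951, -0.001, -0.648], [-0.906, 0.293, -0.307, 0.039], [-0.292, 0.095, 0.952, -0.38], [0.0, 0.0, 0.0, 1.0]]} dict_keys(['frame', 'z_map', 'fovy', 'cx', 'cy', 'view'])
```

View pics/side0.png

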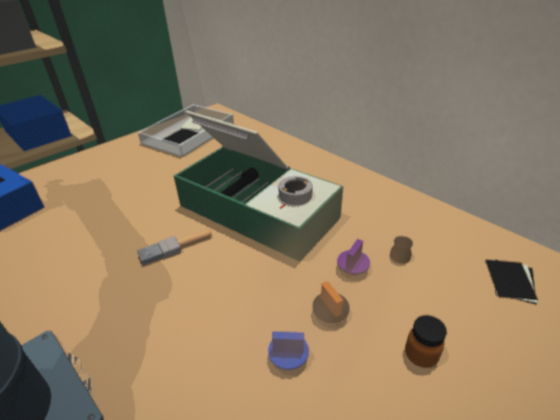

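View pics/top0.png

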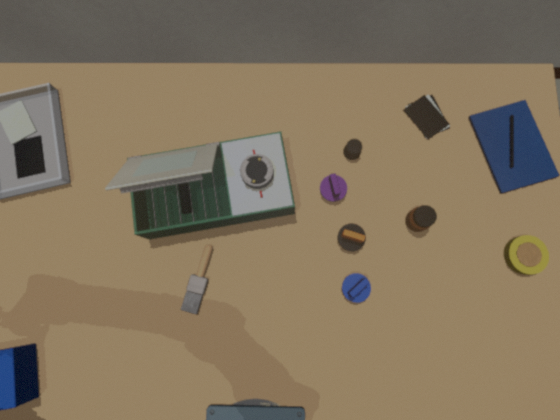

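View pics/wrist0.png

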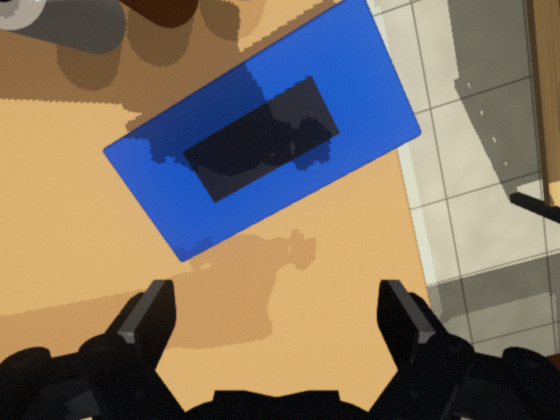

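The three cap shapes in the top view are orange at (352,237), purple at (334,188) and blue at (356,288). Only the orange one fits. The chamber's flap is on the left and its port is at (257,170). I'll measure next.

```bash
cat > h.py <<'E'
import numpy as np,cv2,pickle
from scipy.spatial.transform import Rotation as Ro
def cam(n,i=0): return pickle.load(open(f"pics/{n}{i}.pkl","rb"))
def F(c): return c["frame"].shape[0]/2/np.tan(np.radians(c["fovy"])/2)
def ray(c,u,v):
    f=F(c);V=np.array(c["view"]);d=np.stack([(np.asarray(u,float)-c["cx"])/f,-(np.asarray(v,float)-c["cy"])/f,-np.ones_like(np.asarray(u,float))],-1)
    R=V[:3,:3];return -R.T@V[:3,3], d@R
def pts(c,u,v):
    o,d=ray(c,u,v);z=c["z_map"][np.asarray(v).astype(int),np.asarray(u).astype(int)];return o+d*z[...,None]
def plane(c,u,v,z):
    o,d=ray(c,u,v);return o+d*((z-o[2])/d[...,2])[...,None]
def proj(c,P):
    V=np.array(c["view"]);p=np.atleast_2d(P)@V[:3,:3].T+V[:3,3];f=F(c);return np.stack([c["cx"]+f*p[:,0]/-p[:,2],c["cy"]-f*p[:,1]/-p[:,2]],-1)
def snap(n,i):
    from rig import read_camera
    c=read_camera(n);pickle.dump(c,open(f"pics/{n}{i}.pkl","wb"));cv2.imwrite(f"pics/{n}{i}.png",c["frame"][:,:,::-1]);return c
def tool():
    from rig import observe
    s=observe();R=Ro.from_euler('xyz',s["ee_rot"]).as_matrix();return s,np.array(s["position"]),R
E
python3 - <<'E'
from h import *
np.set_printoptions(precision=4,suppress=True)
for n in ["side","top"]:
    c=cam(n)
    g=[(30,300),(60,350),(100,260),(300,390),(450,350),(540,390),(450,230),(240,330)] if n=="side" else [(30,300),(100,80),(300,100),(530,80),(430,320),(540,400),(330,350),(250,300)]
    u,v=np.array(g).T;print(n);print(pts(c,u,v)[:,2])
    f=cv2.cvtColor(c["frame"],cv2.COLOR_RGB2HSV)
    yy,xx=np.mgrid[:420,:560]
    P=pts(c,xx,yy)
    m=(f[...,0]>5)&(f[...,0]<16)&(f[...,1]>190)&(f[...,2]>100)
    m&=(P[...,2]>0.03)&(P[...,2]<.08)
    nlab,lab,st,cen=cv2.connectedComponentsWithStats(m.astype(np.uint8))
    for k in range(1,nlab):
        if st[k,4]>15: print(k,st[k],cen[k],P[lab==k].mean(0),P[lab==k].min(0),P[lab==k].max(0))
# visuals
c=cam("top")["frame"][:,:,::-1]
cv2.imwrite("pics/topcrop.png",cv2.resize(c[120:320,100:460],None,fx=2.2,fy=2.2,interpolation=cv2.INTER_CUBIC))
c=cam("side")["frame"][:,:,::-1]
cv2.imwrite("pics/sidecrop.png",cv2.resize(c[110:380,170:450],None,fx=2.2,fy=2.2,interpolation=cv2.INTER_CUBIC))
s,p,R=tool();print(p,R)
E
```

```text
side
[-0.0015  0.0111 -0.0011 -0.0027 -0.0011  0.0005 -0.001  -0.0012]
top
[-0.0016  0.0011 -0.0015 -0.0012  0.002   0.0001  0.0001 -0.0002]
[0.1993 0.6182 0.2306] [[-0.0003  0.3067  0.9518]
 [-0.0013  0.9518 -0.3067]
 [-1.     -0.0013  0.0001]]
```

View pics/topcrop.png

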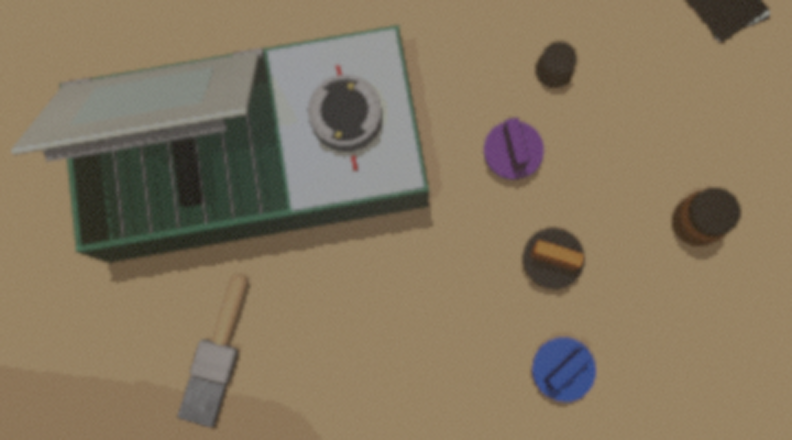

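View pics/sidecrop.png

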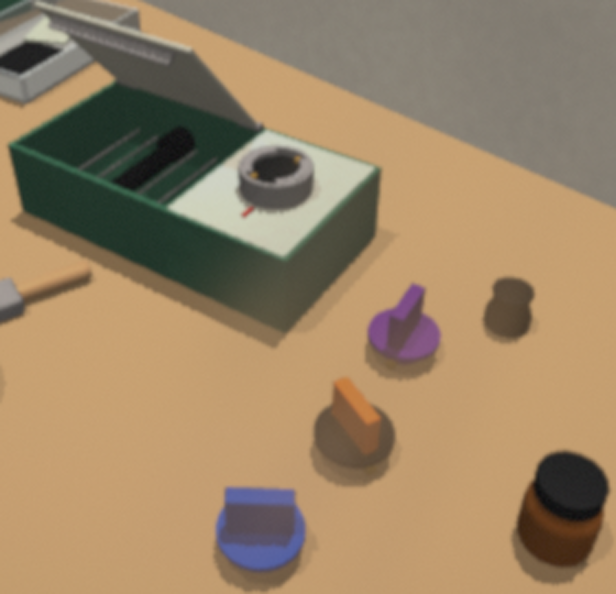

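The crops confirm it. The cap with the orange grip is at top (352,237), with a black flange and the bar tilted slightly. The brush, jar at (424,217) and loupe at (353,149) are clear of it.

Run:
```python
from h import *
np.set_printoptions(precision=4,suppress=True)
yy,xx=np.mgrid[:420,:560]
for n,(u,v) in dict(top=(352,237),side=(332,297)).items():
    c=cam(n);P=pts(c,xx,yy);f=cv2.cvtColor(c["frame"],cv2.COLOR_RGB2HSV)
    print(n,f[v,u],f[v+20 if n=="top" else v+40,u],pts(c,np.array([u]),np.array([v])))
    w=(abs(xx-u)<35)&(abs(yy-v)<35)
    m=w&(P[...,2]>0.03)&(P[...,2]<0.09)
    q=P[m];print(m.sum(),q.min(0),q.max(0))
    m2=w&(P[...,2]>0.05)&(P[...,2]<0.09);t=P[m2]
    r=cv2.minAreaRect((t[:,:2]*1000).astype(np.float32));print("bar topregion",r, t.mean(0))
    o=w&(f[...,0]<18)&(f[...,1]>175)&(f[...,2]>120)
    print(o.sum())
    e=plane(c,xx[o],yy[o],.062);r=cv2.minAreaRect((e[:,:2]*1000).astype(np.float32));print("orange",r)
    # flange disc
    m3=w&(P[...,2]>0.013)&(P[...,2]<.09);t=P[m3]; print("disc",t.mean(0), cv2.minEnclosingCircle((t[:,:2]*1000).astype(np.float32)))
c=cam("top");P=pts(c,xx,yy)
# deck
m=(xx>220)&(xx<295)&(yy>130)&(yy<215)&(abs(P[...,2]-.09)<.006)
r=cv2.minAreaRect((P[m][:,:2]*1000).astype(np.float32));print("deck",r,P[m].mean(0)); print(cv2.boxPoints(r))
m=(xx>230)&(xx<285)&(yy>140)&(yy<200)&(abs(P[...,2]-.118)<.006)
t=(P[m][:,:2]*1000).astype(np.float32);print("port",cv2.minEnclosingCircle(t),cv2.fitEllipse(cv2.convexHull(t)),P[m].mean(0))
# chamber whole
m=(xx>100)&(xx<300)&(yy>125)&(yy<245)&(abs(P[...,2]-.09)<.008)
r=cv2.minAreaRect((P[m][:,:2]*1000).astype(np.float32));print("chamber",r)
m=(xx>100)&(xx<222)&(yy>140)&(yy<192)&(P[...,2]>.1)
t=P[m];print("flap",t.min(0),t.max(0));cen=t.mean(0);U,S,Vt=np.linalg.svd(t-cen,full_matrices=False);print(cen,S,Vt)
```

```text
top [ 15 151 125] [ 18  84 149] [[ 0.4797 -0.2111  0.0607]]
188 [ 0.4719 -0.2404  0.0306] [ 0.4977 -0.1901  0.0658]
bar topregion ((484.85284423828125, -214.96083068847656), (50.007755279541016, 14.22414493560791), 72.34111022949219) [ 0.4845 -0.214   0.061 ]
0
orange ((0.0, 0.0), (0.0, 0.0), 0.0)
disc [ 0.4833 -0.2132  0.0338] ((485.32342529296875, -214.8509979248047), 33.206783294677734)
side [ 13 156 168] [ 16 107 195] [[ 0.4738 -0.2238  0.0597]]
443 [ 0.4695 -0.241   0.03  ] [ 0.5847 -0.1741  0.0638]
bar topregion ((483.18218994140625, -215.61878967285156), (49.415496826171875, 14.73207950592041), 73.67658233642578) [ 0.4809 -0.2175  0.0589]
0
orange ((0.0, 0.0), (0.0, 0.0), 0.0)
disc [ 0.4996 -0.2123  0.0315] ((533.2444458007812, -209.4155731201172), 83.4383544921875)
deck ((618.1970825195312, 6.5135650634765625), (181.39553833007812, 144.8716583251953), 10.831184387207031) [0.6144 0.0055 0.0905]
[[515.5033  60.6154]
 [542.7269 -81.6754]
 [720.8909 -47.5883]
 [693.6672  94.7025]]
port ((618.5855102539062, 4.267231464385986), 37.33428192138672) ((618.3865966796875, 3.9473400115966797), (72.87539672851562, 73.215576171875), 110.9405746459961) [0.6175 0.0037 0.1166]
chamber ((597.7353515625, 112.3836898803711), (181.37767028808594, 360.7403259277344), 10.930211067199707)
flap [ 0.3658 -0.077   0.1   ] [0.6851 0.2963 0.9437]
[0.5976 0.1823 0.1878] [4.6562 3.2308 0.8345] [[-0.3731 -0.3876  0.8429]
 [ 0.3612 -0.8976 -0.2529]
 [ 0.8546  0.2101  0.4749]]
```

Run:
```python
from h import *
np.set_printoptions(precision=4,suppress=True)
yy,xx=np.mgrid[:420,:560]
th=np.radians(10.9);C=np.array([.5977,.1124]);A=np.array([[np.cos(th),np.sin(th)],[-np.sin(th),np.cos(th)]])
for n in["top","side"]:
    c=cam(n);P=pts(c,xx,yy);Q=P.copy();Q[...,:2]=(P[...,:2]-C)@A.T
    m=(abs(Q[...,0])<.13)&(Q[...,1]>-.05)&(Q[...,1]<.19)&(Q[...,2]>.105)&(Q[...,2]<.3)&(c["z_map"]>0)
    t=Q[m];print(n,m.sum(),t.min(0),t.max(0))
    # fit x vs z on the middle
    mm=(t[:,1]>-.02)&(t[:,1]<.15);s=t[mm]
    for a in np.arange(.1,.3,.02):
        k=s[(s[:,2]>a)&(s[:,2]<a+.02)]
        if len(k)>5: print(round(a,2),len(k),np.percentile(k[:,0],[5,50,95]),np.percentile(k[:,1],[0,100]))
```

```text
top 3107 [-0.0303 -0.0317  0.1051] [0.0788 0.1738 0.2323]
0.1 176 [0.0676 0.0728 0.0779] [-0.0194  0.1483]
0.12 238 [0.0529 0.0589 0.0659] [-0.0198  0.1491]
0.14 283 [0.0375 0.0442 0.0515] [-0.0193  0.1499]
0.16 303 [0.0216 0.0284 0.0358] [-0.0199  0.1499]
0.18 343 [0.0053 0.0127 0.0199] [-0.0199  0.1496]
0.2 865 [-0.0287 -0.0211  0.0033] [-0.0196  0.1496]
0.22 431 [-0.0231 -0.0197 -0.0126] [-0.019   0.1498]
side 1703 [-0.0323 -0.0332  0.1051] [0.0705 0.1743 0.2291]
0.1 120 [0.0583 0.0631 0.0688] [-0.0176  0.1498]
0.12 171 [0.0425 0.0499 0.0566] [-0.0182  0.1494]
0.14 193 [0.0265 0.0335 0.0409] [-0.0199  0.1496]
0.16 197 [0.0112 0.0177 0.0248] [-0.0199  0.1499]
0.18 58 [-0.0037  0.0052  0.0097] [-0.02    0.1154]
0.2 447 [-0.0305 -0.0248 -0.0168] [-0.0194  0.1497]
0.22 208 [-0.0254 -0.0232 -0.0209] [-0.0194  0.1487]
```

Chamber centre is (0.598, 0.112) with yaw 10.9°. The flap is at about 0.915 rad, with the hinge at chamber (0.082, 0.071). Its free edge sits at z≈0.23. The measured sizes (181×361, Ø73, bar 50×14) all match the given ones. I'll close the jaws and move above the back of the flap.

```bash
python3 -m jog '[{"jaw":0,"tx":-0.8,"ty":-2.6,"tz":4.6,"yaw":0},{"jaw":0,"tx":-0.8,"ty":-2.6,"tz":4.6,"yaw":0},{"jaw":0,"tx":-0.8,"ty":-2.6,"tz":4.6,"yaw":0},{"jaw":0,"tx":-0.8,"ty":-2.6,"tz":4.6,"yaw":0},{"jaw":0,"tx":-0.8,"ty":-2.6,"tz":4.6,"yaw":0},{"jaw":0,"tx":-0.8,"ty":-2.6,"tz":4.6,"yaw":0},{"jaw":0,"tx":-0.8,"ty":-2.6,"tz":4.6,"yaw":0},{"jaw":0,"tx":-0.8,"ty":-2.6,"tz":4.6,"yaw":0},{"jaw":0,"tx":-0.8,"ty":-2.6,"tz":4.6,"yaw":0},{"jaw":0,"tx":-0.8,"ty":-2.6,"tz":4.6,"yaw":0}]'
python3 - <<'E'
from h import *
s,p,R=tool();print(np.round(s["joints"],3),p,s["force"])
T=np.array([.6039,.1859,.235]);print(np.round(R.T@(T-p)*100,2)); print(np.round(R,3))
# chamber -x dir in tool axes
th=np.radians(10.9);print(np.round(R.T@np.array([-np.cos(th),-np.sin(th),0]),3))
E
```

```text
t: 1.4
position: [0.5583, 0.2287, 0.3114]
ee_rot: [-2.748, 1.57, -3.06]
force: [0.2, 0.9, -0.1]
finger_gap: 0.0001
[-0.591  0.385  0.172  1.584 -0.07   1.179  0.855] [0.55825864 0.22871927 0.31139649] [ 0.18126103  0.85879107 -0.08741888]
[ 7.64 -2.68  5.66]
[[-0.     0.307  0.952]
 [-0.     0.952 -0.307]
 [-1.    -0.    -0.   ]]
[ 0.    -0.481 -0.877]
```

```bash
python3 -m jog '[{"jaw":0,"tx":0,"ty":-1.3,"tz":2.8,"yaw":0},{"jaw":0,"tx":0,"ty":-1.3,"tz":2.8,"yaw":0},{"jaw":0,"tx":3.8,"ty":0,"tz":0,"yaw":0},{"jaw":0,"tx":3.8,"ty":0,"tz":0,"yaw":0},{"jaw":0,"tx":1.5,"ty":-0.38,"tz":-0.7,"yaw":0},{"jaw":0,"tx":1.5,"ty":-0.38,"tz":-0.7,"yaw":0},{"jaw":0,"tx":1.5,"ty":-0.38,"tz":-0.7,"yaw":0},{"jaw":0,"tx":1.5,"ty":-0.38,"tz":-0.7,"yaw":0},{"jaw":0,"tx":1.5,"ty":-0.38,"tz":-0.7,"yaw":0},{"jaw":0,"tx":1.5,"ty":-0.38,"tz":-0.7,"yaw":0}]'
python3 - <<'E'
from h import *
s,p,R=tool();snap("side",1)
print(p,np.round(s["force"],1))
E
```

```text
t: 2.65
position: [0.5558, 0.1793, 0.1449]
ee_rot: [0.509, 1.57, 0.198]
force: [0.5, 0.7, -0.1]
finger_gap: 0.0002
[0.55575451 0.17932984 0.14493507] [ 0.5  0.7 -0.1]
```

View pics/side1.png

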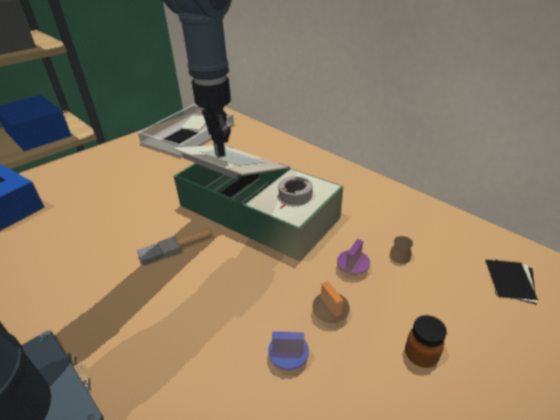

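The flap is following the closed fingers down (tip at px (220,155)). I'll push it home.

```bash
python3 -m jog '[{"jaw":0,"tx":0.8,"ty":-0.22,"tz":-0.4,"yaw":0},{"jaw":0,"tx":0.8,"ty":-0.22,"tz":-0.4,"yaw":0},{"jaw":0,"tx":0.8,"ty":-0.22,"tz":-0.4,"yaw":0},{"jaw":0,"tx":0.8,"ty":-0.22,"tz":-0.4,"yaw":0},{"jaw":0,"tx":0.8,"ty":-0.22,"tz":-0.4,"yaw":0},{"jaw":0,"tx":0.8,"ty":-0.22,"tz":-0.4,"yaw":0},{"jaw":0,"tx":0.2,"ty":0,"tz":0,"yaw":0},{"jaw":0,"tx":0.2,"ty":0,"tz":0,"yaw":0},{"jaw":0,"tx":0,"ty":0,"tz":0,"yaw":0},{"jaw":0,"tx":0,"ty":0,"tz":0,"yaw":0}]'
python3 - <<'E'
from h import *
s,p,R=tool();print(p,np.round(s["force"],1))
c=snap("side",2);c2=snap("top",2)
yy,xx=np.mgrid[:420,:560]
th=np.radians(10.9);C=np.array([.5977,.1124]);A=np.array([[np.cos(th),np.sin(th)],[-np.sin(th),np.cos(th)]])
for c in(c,c2):
    P=pts(c,xx,yy);Q=P.copy();Q[...,:2]=(P[...,:2]-C)@A.T
    for a in np.arange(-.08,.08,.02):
        m=(Q[...,0]>a)&(Q[...,0]<a+.02)&(Q[...,1]>-.015)&(Q[...,1]<.02)&(Q[...,2]<.3)&(Q[...,2]>.05);print(round(a,2),np.median(Q[m][:,2]).round(4),end=' ')
    print()
E
```

```text
t: 3.95
position: [0.5282, 0.174, 0.0957]
ee_rot: [-3.03, 1.569, 2.941]
force: [-10.2, -2.9, 30.9]
finger_gap: 0.0002
[0.52821445 0.17400993 0.09570693] [-10.2  -2.9  30.9]
-0.08 0.0946 -0.06 0.0946 -0.04 0.0949 -0.02 0.0949 0.0 0.0948 0.02 0.0947 0.04 0.0947 0.06 0.0945 
-0.08 0.0964 -0.06 0.0962 -0.04 0.0962 -0.02 0.096 0.0 0.0963 0.02 0.0962 0.04 0.0961 0.06 0.096
```

View pics/side2.png

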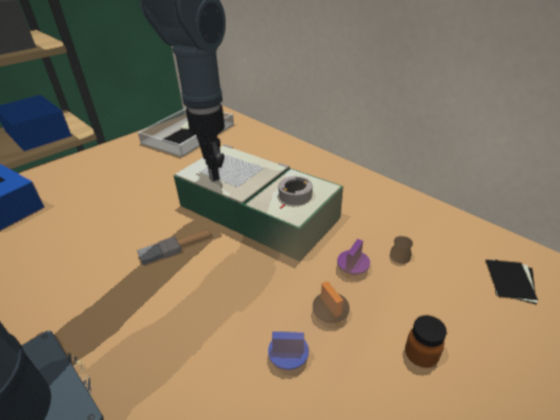

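The picture shows the white flap lying level with the deck (px (230,170)). Depth gives 0.0946–0.0964 along its whole length, so it is shut, and I measured 31 N downward. Next I'll go up and over to the cap.

```bash
python3 -m jog '[{"jaw":0,"tx":-4,"ty":0,"tz":0,"yaw":0},{"jaw":0,"tx":-5,"ty":0,"tz":0,"yaw":0},{"jaw":0,"tx":-2,"ty":-5,"tz":1,"yaw":0},{"jaw":4.5,"tx":0,"ty":-5.5,"tz":1.1,"yaw":0},{"jaw":4.5,"tx":0,"ty":-5.5,"tz":1.1,"yaw":0},{"jaw":4.5,"tx":0,"ty":-5.5,"tz":1.1,"yaw":0},{"jaw":4.5,"tx":0,"ty":-5.5,"tz":1.1,"yaw":0},{"jaw":4.5,"tx":0,"ty":-5.5,"tz":1.1,"yaw":0},{"jaw":4.5,"tx":0,"ty":-5.5,"tz":1.1,"yaw":0},{"jaw":4.5,"tx":0,"ty":0,"tz":0,"yaw":0}]'
python3 - <<'E'
from h import *
s,p,R=tool();print(np.round(s["joints"],3),p,np.round(s["force"],1)); print(np.round(R,3))
E
```

```text
t: 5.3
position: [0.4825, -0.216, 0.203]
ee_rot: [-1.765, 1.568, -2.086]
force: [0.3, -0.6, 0.6]
finger_gap: 0.0448
[ 0.086  0.375  0.311  1.901 -0.141  0.888  1.717] [ 0.48254196 -0.21599335  0.20303005] [ 0.3 -0.6  0.6]
[[-0.001  0.315  0.949]
 [-0.002  0.949 -0.315]
 [-1.    -0.002 -0.   ]]
```

```bash
python3 -m jog '[{"jaw":4.5,"tx":0,"ty":0,"tz":0,"yaw":0.1},{"jaw":4.5,"tx":0,"ty":0,"tz":0,"yaw":0.17},{"jaw":4.5,"tx":0,"ty":0,"tz":0,"yaw":0.17},{"jaw":4.5,"tx":0,"ty":0,"tz":0,"yaw":0.17},{"jaw":4.5,"tx":0,"ty":0,"tz":0,"yaw":0.17},{"jaw":4.5,"tx":0,"ty":0,"tz":0,"yaw":0.17},{"jaw":4.5,"tx":0,"ty":0,"tz":0,"yaw":0.17},{"jaw":4.5,"tx":0,"ty":0,"tz":0,"yaw":0.17},{"jaw":4.5,"tx":0,"ty":0,"tz":0,"yaw":0.17},{"jaw":4.5,"tx":0,"ty":0,"tz":0,"yaw":0.09}]'
python3 - <<'E'
from h import *
c=snap("wrist",3);s,p,R=tool();print(np.round(s["joints"],3),p,np.degrees(np.arctan2(R[1,1],R[0,1])))
yy,xx=np.mgrid[:420,:560];P=pts(c,xx,yy)
m=(abs(P[...,0]-.4845)<.045)&(abs(P[...,1]+.215)<.045)&(P[...,2]>.05)&(P[...,2]<.075)
t=P[m];print(m.sum(),t.mean(0),cv2.minAreaRect((t[:,:2]*1000).astype(np.float32)))
m=(abs(P[...,0]-.4845)<.045)&(abs(P[...,1]+.215)<.045)&(P[...,2]>.012)&(P[...,2]<.075)
t=P[m];print(cv2.minEnclosingCircle((t[:,:2]*1000).astype(np.float32)))
E
```

```text
t: 6.55
position: [0.4845, -0.2093, 0.2027]
ee_rot: [-1.958, 1.569, 2.461]
force: [-0.3, 0.1, 0.7]
finger_gap: 0.0452
[-0.193  0.427  0.663  1.917 -0.329  0.909  0.336] [ 0.48451629 -0.20927184  0.20264447] -16.95991184914621
935 [ 0.48546025 -0.2141859   0.06143536] ((485.21014404296875, -215.619873046875), (49.02232360839844, 13.479940414428711), 72.77876281738281)
((484.7874450683594, -216.23440551757812), 33.1184196472168)
```

View pics/wrist3.png

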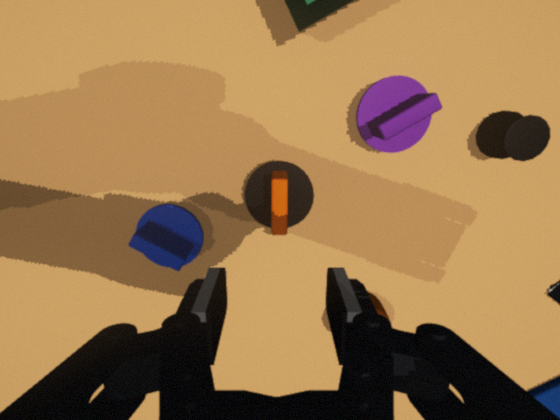

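The wrist view shows the orange bar at (280,200) between the fingers' axis. Purple (397,113) and blue (168,236) are clear of the fingers. Wrist and top measurements agree within 1 mm: (0.485, -0.2155), bar at 72.8°. I'll descend and grip.

```bash
python3 -m jog '[{"jaw":4.5,"tx":3,"ty":0.2,"tz":0.6,"yaw":0},{"jaw":4.5,"tx":4,"ty":0,"tz":0,"yaw":0},{"jaw":4.5,"tx":4,"ty":0,"tz":0,"yaw":0},{"jaw":4.5,"tx":3,"ty":0,"tz":0,"yaw":0},{"jaw":4.5,"tx":2,"ty":0,"tz":0,"yaw":0},{"jaw":4.5,"tx":1.4,"ty":0,"tz":0,"yaw":0},{"jaw":4.5,"tx":0,"ty":0,"tz":0,"yaw":0},{"jaw":0,"tx":0,"ty":0,"tz":0,"yaw":0},{"jaw":0,"tx":0,"ty":0,"tz":0,"yaw":0},{"jaw":0,"tx":0,"ty":0,"tz":0,"yaw":0}]' 60
python3 -m jog '[{"jaw":0,"tx":0,"ty":0,"tz":0,"yaw":0},{"jaw":0,"tx":0,"ty":0,"tz":0,"yaw":0},{"jaw":0,"tx":0,"ty":0,"tz":0,"yaw":0},{"jaw":0,"tx":0,"ty":0,"tz":0,"yaw":0},{"jaw":0,"tx":-1,"ty":0,"tz":0,"yaw":0},{"jaw":0,"tx":-3,"ty":0,"tz":0,"yaw":0},{"jaw":0,"tx":-4,"ty":0,"tz":0,"yaw":0},{"jaw":0,"tx":-4,"ty":0,"tz":0,"yaw":0},{"jaw":0,"tx":-4,"ty":0,"tz":0,"yaw":0},{"jaw":0,"tx":-2,"ty":0,"tz":0,"yaw":0}]'
python3 - <<'E'
from h import *
c=snap("wrist",4);snap("side",4);s,p,R=tool();print(np.round(s["joints"],3),p,np.degrees(np.arctan2(R[1,1],R[0,1])),np.round(s["force"],1))
E
```

```text
t: 7.85
position: [0.4855, -0.2175, 0.0301]
ee_rot: [1.605, 1.569, -0.257]
force: [-0.2, 0.5, 6.2]
finger_gap: 0.0129
t: 9.1
position: [0.4854, -0.2175, 0.2118]
ee_rot: [1.688, 1.568, -0.175]
force: [-0.0, 0.9, -1.5]
finger_gap: 0.0133
[-0.192  0.422  0.681  1.902 -0.33   0.926  0.356] [ 0.48606258 -0.21768104  0.21167628] -16.675042188563726 [ 0.9 -0.1 -1.8]
```

View pics/wrist4.png

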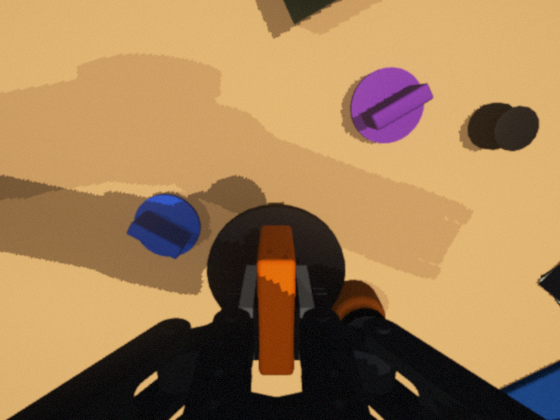

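View pics/side4.png

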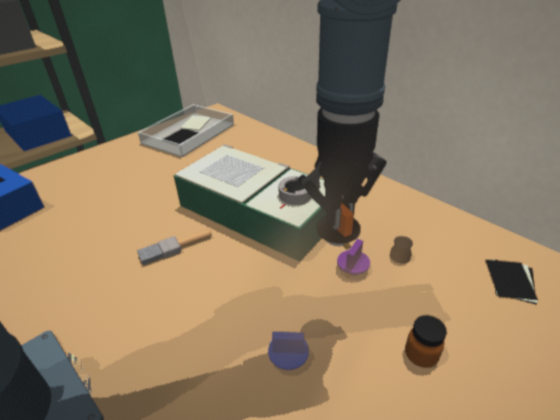

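The cap is gripped and lifted. In the wrist view the orange bar is between the pads at (277,300), with the flange under it. Now I'll measure the cap in the hand.

Run:
```python
from h import *
np.set_printoptions(precision=4,suppress=True)
c=cam("wrist",4);s,p,R=tool()
yy,xx=np.mgrid[:420,:560];P=pts(c,xx,yy);Q=(P-p)@R   # tool coords
m=(c["z_map"]>0)&(Q[...,0]>-.06)&(Q[...,0]<.05)&(np.hypot(Q[...,1],Q[...,2])<.05)&(yy<330)
t=Q[m];print(m.sum())
h,e=np.histogram(t[:,0],bins=22,range=(-.06,.05));print(np.c_[e[:-1],h])
f=cv2.cvtColor(c["frame"],cv2.COLOR_RGB2HSV)
o=m&(f[...,0]<18)&(f[...,1]>150)
for a in np.arange(-.05,.02,.01):
    k=Q[o&(Q[...,0]>a)&(Q[...,0]<a+.01)]
    if len(k)>5: print(round(a,2),len(k),k.min(0),k.max(0))
fl=m&(Q[...,0]>-.002)&(Q[...,0]<.016)&(np.hypot(Q[...,1],Q[...,2])<.045)
k=Q[fl&(f[...,2]<60)];print(len(k),np.median(k,0),k.min(0),k.max(0))
# edge of flange: upper boundary pixels
```

```text
15822
[[  -0.06     0.   ]
 [  -0.055  512.   ]
 [  -0.05  1304.   ]
 [  -0.045  658.   ]
 [  -0.04   584.   ]
 [  -0.035 3001.   ]
 [  -0.03   717.   ]
 [  -0.025  606.   ]
 [  -0.02   526.   ]
 [  -0.015  454.   ]
 [  -0.01   360.   ]
 [  -0.005  151.   ]
 [   0.     111.   ]
 [   0.005 6674.   ]
 [   0.01   134.   ]
 [   0.015    0.   ]
 [   0.02     0.   ]
 [   0.025   30.   ]
 [   0.03     0.   ]
 [   0.035    0.   ]
 [   0.04     0.   ]
 [   0.045    0.   ]]
-0.05 28 [-0.0491 -0.0242 -0.0123] [-0.041   0.034  -0.0058]
-0.04 2713 [-0.0399 -0.0146 -0.026 ] [-0.03    0.0193  0.0036]
-0.03 481 [-0.03   -0.0158 -0.026 ] [-0.02    0.0175  0.0029]
-0.02 330 [-0.02   -0.0196 -0.0261] [-0.01    0.0186 -0.0057]
-0.01 279 [-0.01   -0.0192 -0.0261] [-0.      0.006  -0.0059]
0.0 278 [ 0.0002 -0.0318 -0.0336] [0.0099 0.0316 0.0174]
0.01 12 [ 0.0101 -0.0094 -0.0335] [ 0.0131  0.0022 -0.032 ]
0.02 13 [ 0.0252 -0.0046 -0.0296] [ 0.028   0.0024 -0.0289]
6536 [ 0.0071 -0.0024 -0.0134] [ 0.0002 -0.0337 -0.0336] [0.0121 0.0314 0.0174]
```

```bash
python3 -m jog '[{"jaw":0,"tx":-0.2,"ty":1.3,"tz":-5,"yaw":0},{"jaw":0,"tx":-0.2,"ty":1.3,"tz":-5,"yaw":0},{"jaw":0,"tx":-0.2,"ty":1.3,"tz":-5,"yaw":0},{"jaw":0,"tx":-0.2,"ty":1.2,"tz":-5,"yaw":0},{"jaw":0,"tx":-0.2,"ty":1.2,"tz":-5,"yaw":0},{"jaw":0,"tx":0,"ty":0,"tz":0,"yaw":-0.1},{"jaw":0,"tx":0,"ty":0,"tz":0,"yaw":-0.18},{"jaw":0,"tx":0,"ty":0,"tz":0,"yaw":-0.18},{"jaw":0,"tx":0,"ty":0,"tz":0,"yaw":-0.18},{"jaw":0,"tx":0,"ty":0,"tz":0,"yaw":-0.18}]'
python3 - <<'E'
from h import *
c=snap("wrist",5);s,p,R=tool();print(np.round(s["joints"],3),p,np.degrees(np.arctan2(R[1,1],R[0,1])),np.round(s["force"],1))
E
```

```text
t: 10.45
position: [0.616, 0.0043, 0.2178]
ee_rot: [-2.081, 1.568, -3.117]
force: [0.0, -1.0, -1.2]
finger_gap: 0.0132
[-0.379  0.519  0.42   1.663 -0.241  1.013  0.662] [0.61607333 0.00411648 0.21800861] 31.02344032753027 [ 0.2 -0.1 -1.4]
```

View pics/wrist5.png

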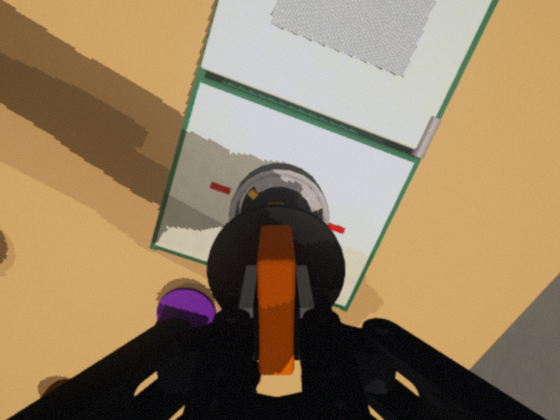

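The wrist view shows the port ahead at (280,195), its red marks at (220,188) and (336,229), and the cap still firm. I'll refine the port from this view too while finishing the turn.

```bash
python3 -m jog '[{"jaw":0,"tx":0,"ty":0,"tz":0,"yaw":-0.174},{"jaw":0,"tx":0,"ty":0,"tz":0,"yaw":-0.174},{"jaw":0,"tx":0,"ty":0,"tz":0,"yaw":-0.174},{"jaw":0,"tx":0,"ty":0,"tz":0,"yaw":-0.174},{"jaw":0,"tx":0,"ty":0,"tz":0,"yaw":-0.174},{"jaw":0,"tx":0,"ty":0,"tz":0,"yaw":-0.174},{"jaw":0,"tx":0,"ty":0,"tz":0,"yaw":-0.174},{"jaw":0,"tx":0,"ty":0,"tz":0,"yaw":0},{"jaw":0,"tx":0,"ty":0,"tz":0,"yaw":0},{"jaw":0,"tx":0,"ty":0,"tz":0,"yaw":0}]'
python3 - <<'E'
from h import *
np.set_printoptions(precision=4,suppress=True)
c6=snap("wrist",6);snap("side",6);snap("top",6)
s,p,R=tool();print(np.round(s["joints"],3),p,np.degrees(np.arctan2(R[1,1],R[0,1])),np.round(s["force"],1));print(R)
yy,xx=np.mgrid[:420,:560]
def circ(t):
    A=np.c_[2*t,np.ones(len(t))];x=np.linalg.lstsq(A,(t**2).sum(1),rcond=None)[0];return x[:2],np.sqrt(x[2]+x[0]**2+x[1]**2)
for n,i in[("wrist",5),("wrist",6),("side",0),("side",2),("top",0)]:
    c=cam(n,i);P=pts(c,xx,yy)
    m=(np.hypot(P[...,0]-.6185,P[...,1]-.004)<.05)&(abs(P[...,2]-.118)<.005)
    m=cv2.morphologyEx(m.astype(np.uint8),cv2.MORPH_OPEN,np.ones((3,3)))>0
    t=P[m]
    if len(t)<20: print(n,i,len(t));continue
    # outer hull radius fit: points binned by angle, take farthest
    q=t[:,:2]-[.6185,.004];a=np.arctan2(q[:,1],q[:,0]);r=np.hypot(*q.T);b=((a+np.pi)/(2*np.pi)*48).astype(int)
    sel=[np.where(b==k)[0][np.argmax(r[b==k])] for k in range(48) if (b==k).sum()>2]
    e=t[sel][:,:2];d=np.hypot(*(e-[.6185,.004]).T);e=e[d>.032]
    print(n,i,len(t),len(e),np.median(t[:,2]),*circ(e))
    f=cv2.cvtColor(c["frame"],cv2.COLOR_RGB2HSV)
    red=((f[...,0]<8)|(f[...,0]>172))&(f[...,1]>120)&(np.hypot(P[...,0]-.6185,P[...,1]-.004)<.07)&(abs(P[...,2]-.09)<.008)
    nl,l,st,ce=cv2.connectedComponentsWithStats(red.astype(np.uint8))
    print([ (st[k,4],plane(c,*ce[k],.09)) for k in range(1,nl) if st[k,4]>5])
E
```

```text
t: 11.75
position: [0.6168, 0.0043, 0.2191]
ee_rot: [-3.105, 1.57, -2.931]
force: [0.6, 0.5, -1.4]
finger_gap: 0.0134
[-0.181  0.493  0.139  1.649 -0.078  1.005  1.73 ] [0.6169 0.0044 0.2192] 100.04715451835749 [ 0.   0.1 -0.2]
[[-0.0001 -0.1745  0.9847]
 [-0.      0.9847  0.1745]
 [-1.     -0.     -0.0001]]
wrist 5 2001 26 0.11770209957561215 [0.6177 0.0031] 0.03651815237270361
[(np.int32(118), array([ 0.5696, -0.0071,  0.09  ])), (np.int32(85), array([0.6675, 0.0115, 0.09  ]))]
wrist 6 1890 25 0.1177470202617963 [0.6171 0.0025] 0.03652029241540371
[(np.int32(128), array([ 0.5698, -0.0067,  0.09  ]))]
side 0 238 31 0.1164258453673005 [0.6167 0.0032] 0.036218464957508696
[]
side 2 255 36 0.11624567042579498 [0.6162 0.0029] 0.03587089776402471
[]
top 0 382 40 0.11786080974071567 [0.6181 0.004 ] 0.036121552273877824
[]
```

View pics/wrist6.png

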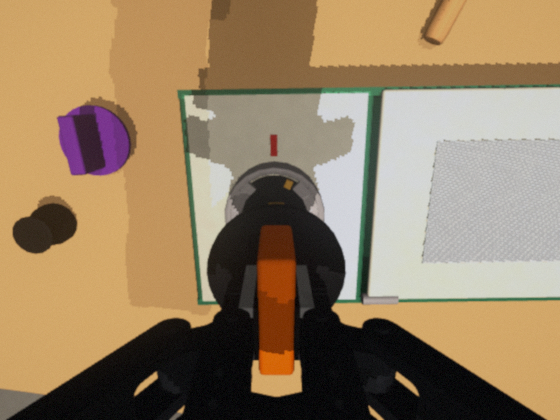

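The port estimates agree within about 1.5 mm: (0.6175, 0.003). The red marks lie along 10.8°. I'll make a small correction, then lower the cap into the mouth.

```bash
python3 -m jog '[{"jaw":0,"tx":1.5,"ty":-0.09,"tz":0.15,"yaw":-0.013},{"jaw":0,"tx":2,"ty":0,"tz":0,"yaw":0},{"jaw":0,"tx":2,"ty":0,"tz":0,"yaw":0},{"jaw":0,"tx":1,"ty":0,"tz":0,"yaw":0},{"jaw":0,"tx":0.5,"ty":0,"tz":0,"yaw":0},{"jaw":0,"tx":0.2,"ty":0,"tz":0,"yaw":0},{"jaw":0,"tx":0.2,"ty":0,"tz":0,"yaw":0},{"jaw":0,"tx":0.1,"ty":0,"tz":0,"yaw":0},{"jaw":0,"tx":0,"ty":0,"tz":0,"yaw":0},{"jaw":0,"tx":0,"ty":0,"tz":0,"yaw":0}]' 90
python3 - <<'E'
from h import *
np.set_printoptions(precision=4,suppress=True)
c=snap("wrist",7);snap("side",7)
s,p,R=tool();print(p,np.degrees(np.arctan2(R[1,1],R[0,1])),np.round(s["force"],1),np.round(s["torque"],2))
f=cam("side",7)["frame"][:,:,::-1];cv2.imwrite("pics/s7.png",cv2.resize(f[120:270,220:400],None,fx=4,fy=4,interpolation=cv2.INTER_CUBIC))
E
```

```text
t: 13.15
position: [0.6187, 0.0036, 0.1445]
ee_rot: [-0.13, 1.57, 0.059]
force: [0.2, 1.0, -1.4]
finger_gap: 0.0126
[0.6187 0.0036 0.1444] 100.84035959830666 [-0.  -0.1 -1.1] [-0.01 -0.02  0.04]
```

View pics/s7.png

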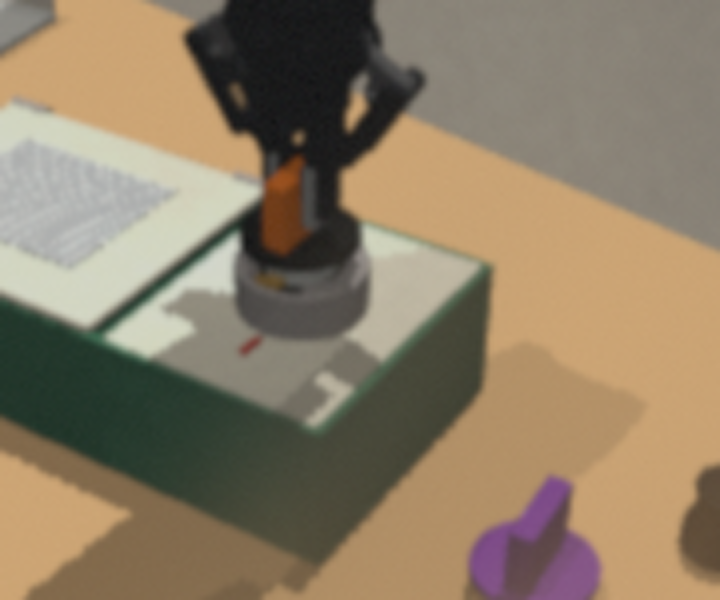

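View pics/wrist7.png

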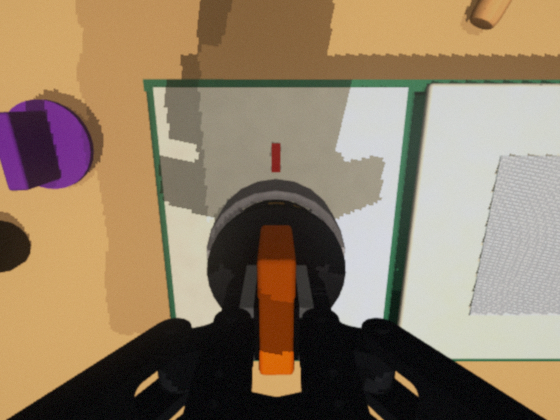

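The wrist and side crops show the cap centred, with the brass lug at the entry gap. The foot is about 3 mm inside the mouth with no force, so I'll push down slowly.

```bash
python3 -m jog '[{"jaw":0,"tx":0.2,"ty":0,"tz":0,"yaw":0},{"jaw":0,"tx":0.2,"ty":0,"tz":0,"yaw":0},{"jaw":0,"tx":0.2,"ty":0,"tz":0,"yaw":0},{"jaw":0,"tx":0.15,"ty":0,"tz":0,"yaw":0},{"jaw":0,"tx":0.15,"ty":0,"tz":0,"yaw":0},{"jaw":0,"tx":0.15,"ty":0,"tz":0,"yaw":0},{"jaw":0,"tx":0.05,"ty":0,"tz":0,"yaw":0},{"jaw":0,"tx":0,"ty":0,"tz":0,"yaw":0},{"jaw":0,"tx":0,"ty":0,"tz":0,"yaw":0},{"jaw":0,"tx":0,"ty":0,"tz":0,"yaw":0}]'
python3 - <<'E'
from h import *
np.set_printoptions(precision=4,suppress=True)
c=snap("wrist",8);snap("side",8)
s,p,R=tool();print(p,np.degrees(np.arctan2(R[1,1],R[0,1])),np.round(s["force"],1),np.round(s["torque"],2))
Q=(pts(c,*np.meshgrid(np.arange(560),np.arange(420)))-p)@R
m=(Q[...,0]>0)&(Q[...,0]<.014)&(np.hypot(Q[...,1],Q[...,2])<.034)&(c["frame"].max(2)<60);print(np.median(Q[m],0),Q[m].min(0))
f=cam("side",8)["frame"][:,:,::-1];cv2.imwrite("pics/s8.png",cv2.resize(f[120:270,220:400],None,fx=4,fy=4,interpolation=cv2.INTER_CUBIC))
E
```

```text
t: 14.5
position: [0.6187, 0.0036, 0.1334]
ee_rot: [-0.05, 1.571, 0.139]
force: [-0.7, 0.3, 3.9]
finger_gap: 0.0127
[0.6187 0.0037 0.1334] 100.8420507072854 [-0.1  1.3  2.7] [ 0.11  0.25 -0.  ]
[ 0.0072  0.     -0.0142] [ 0.0002 -0.0334 -0.0339]
```

View pics/s8.png

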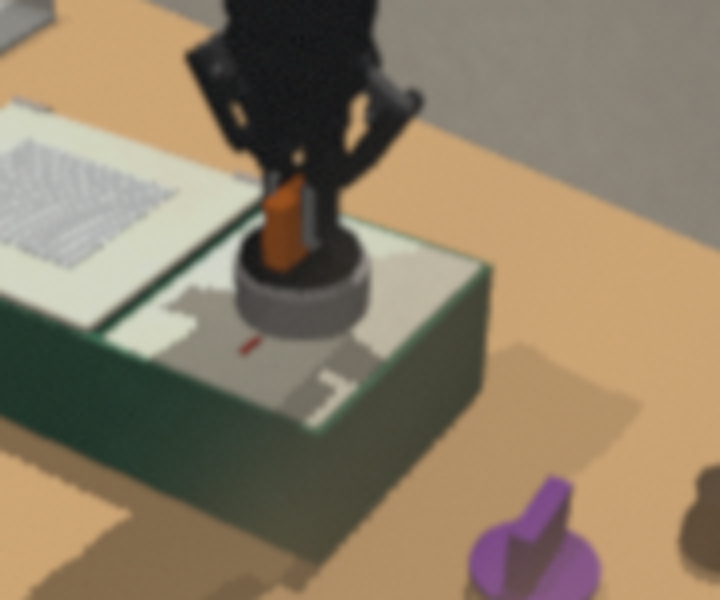

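The cap is now about 7.5 mm down on the disc (spring about 5 N), centred and level, so step 2's conditions are met. I'll twist clockwise, which is positive yaw.

```bash
python3 -m jog '[{"jaw":0,"tx":0,"ty":0,"tz":0,"yaw":0.1},{"jaw":0,"tx":0,"ty":0,"tz":0,"yaw":0.14},{"jaw":0,"tx":0,"ty":0,"tz":0,"yaw":0.14},{"jaw":0,"tx":0,"ty":0,"tz":0,"yaw":0.14},{"jaw":0,"tx":0,"ty":0,"tz":0,"yaw":0.14},{"jaw":0,"tx":0,"ty":0,"tz":0,"yaw":0.14},{"jaw":0,"tx":0,"ty":0,"tz":0,"yaw":0.14},{"jaw":0,"tx":0,"ty":0,"tz":0,"yaw":0.14},{"jaw":0,"tx":0,"ty":0,"tz":0,"yaw":0.14},{"jaw":0,"tx":0,"ty":0,"tz":0,"yaw":0.1}]'
python3 - <<'E'
from h import *
np.set_printoptions(precision=4,suppress=True)
s,p,R=tool();print(p,np.degrees(np.arctan2(R[1,1],R[0,1])),np.round(s["force"],1),np.round(s["torque"],2),np.round(s["joints"],2))
E
```

```text
t: 15.85
position: [0.6188, 0.0032, 0.1334]
ee_rot: [0.097, 1.57, -1.037]
force: [0.7, -0.8, 3.3]
finger_gap: 0.0124
[0.6188 0.0032 0.1334] 25.01963139201896 [ 0.7 -0.8  3.3] [-0.18  0.11  0.2 ] [-0.4   0.64  0.46  1.72 -0.35  0.86  0.65]
```

```bash
python3 -m jog '[{"jaw":0,"tx":0,"ty":0,"tz":0,"yaw":0.05},{"jaw":0,"tx":0,"ty":0,"tz":0,"yaw":0.05},{"jaw":0,"tx":0,"ty":0,"tz":0,"yaw":0.03},{"jaw":0,"tx":0,"ty":0,"tz":0,"yaw":0.03},{"jaw":0,"tx":0,"ty":0,"tz":0,"yaw":0},{"jaw":0,"tx":0,"ty":0,"tz":0,"yaw":0},{"jaw":0,"tx":0,"ty":0,"tz":0,"yaw":0},{"jaw":0,"tx":0,"ty":0,"tz":0,"yaw":0},{"jaw":0,"tx":0,"ty":0,"tz":0,"yaw":0},{"jaw":0,"tx":0,"ty":0,"tz":0,"yaw":0}]'
python3 - <<'E'
from h import *
np.set_printoptions(precision=4,suppress=True)
s,p,R=tool();print(p,np.degrees(np.arctan2(R[1,1],R[0,1])),np.round(s["force"],1),np.round(s["torque"],2),np.round(s["joints"],2))
c=snap("wrist",9);d=snap("side",9);t=snap("top",9)
xx,yy=np.meshgrid(np.arange(560),np.arange(420))
Q=(pts(c,xx,yy)-p)@R
f=cv2.cvtColor(c["frame"],cv2.COLOR_RGB2HSV)
m=(Q[...,0]>0)&(Q[...,0]<.014)&(np.hypot(Q[...,1],Q[...,2])<.034)&(c["frame"].max(2)<60);print(np.median(Q[m],0),Q[m].min(0),Q[m].max(0))
o=(Q[...,0]>-.045)&(Q[...,0]<-.028)&(f[...,0]<18)&(f[...,1]>150)&(abs(Q[...,1])<.02)&(abs(Q[...,2])<.04)
q=Q[o];print(cv2.minAreaRect((q[:,1:]*1000).astype(np.float32)))
# flange rim circle in world
th=np.radians(10.9);C=np.array([.5977,.1124]);A=np.array([[np.cos(th),np.sin(th)],[-np.sin(th),np.cos(th)]])
P=pts(t,xx,yy);W=P.copy();W[...,:2]=(P[...,:2]-C)@A.T
for a in np.arange(-.08,.08,.04):
    m=(W[...,0]>a)&(W[...,0]<a+.02)&(W[...,1]>0)&(W[...,1]<.17)&(W[...,2]<.13)&(W[...,2]>.05);print(round(a,2),m.sum(),np.median(W[m][:,2]).round(4) if m.any() else None)
f=d["frame"][:,:,::-1];cv2.imwrite("pics/s9.png",cv2.resize(f[120:270,200:400],None,fx=4,fy=4,interpolation=cv2.INTER_CUBIC))
E
```

```text
t: 17.1
position: [0.6188, 0.0034, 0.1334]
ee_rot: [0.626, 1.57, -0.665]
force: [0.5, -2.6, 3.3]
finger_gap: 0.0127
[0.6188 0.0034 0.1334] 16.040708863980928 [ 0.5 -2.6  3.3] [-0.64 -0.24  0.28] [-0.43  0.65  0.5   1.72 -0.38  0.87  0.52]
[ 0.0074 -0.0014 -0.0136] [ 0.0045 -0.0339 -0.0339] [0.0125 0.0321 0.0183]
((-2.527818202972412, -1.53448486328125), (29.632259368896484, 51.017112731933594), 16.126863479614258)
-0.08 170 0.0962
-0.04 32 0.0963
0.0 0 None
0.04 0 None
```

View pics/s9.png

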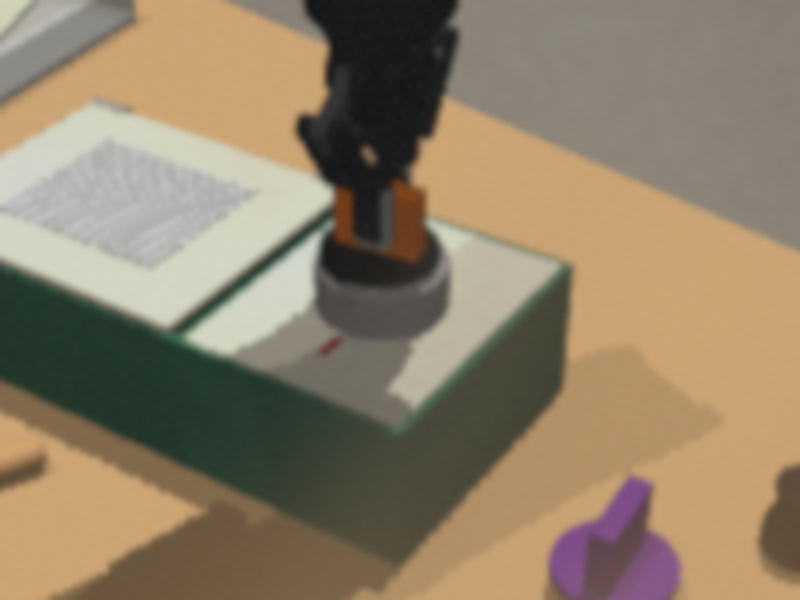

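View pics/wrist9.png

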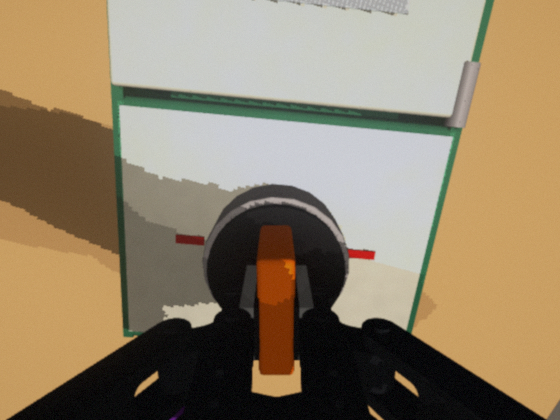

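The tool has turned 84.8° (1.48 rad), and the stop shows as the moment rising to 0.28 N m. The crops show the bar across the red marks at (190,239)–(361,254), the flange seated level, and the flap flat at 0.096 m. I'll hand in while still gripping.

Run:
```python
from rig import close_job,observe
s=observe();print(s["t"],s["finger_gap"],s["force"]);print(close_job())
```

```text
17.25 0.012548760161804003 [ 0.53882608 -2.6227892   3.78798101]
the job is handed in; nothing more can be done
None
```

I shut the flap, then gripped the orange cap, pushed it into the port, twisted it clockwise to the stop and handed in at t = 17.25 s, still gripping it. `close_job` reports no verdict, so success is judged only from my own checks.

- **Flap:** depth readings gave 0.095–0.096 m along the shut plate, which is level. A last partial look from the top camera gave 0.096 m, with the rest of the flap hidden by the arm.
- **Cap pushed down:** it entered the port without jamming. The disc is about 7.5 mm down, worked out from the tool height and a spring reaction of about 5 N.
- **Twist:** the tool turned 84.8° (1.48 rad), matching the expected 1.47. The moment had risen to 0.28 N m, and the last wrist picture showed the bar still square in the jaws and lying across the red marks.
- **Centring:** I estimate the cap is within about 1–2 mm of the port's axis. The port position differed by up to about 2 mm between cameras, so I used an average weighted to the wrist view.
- **Grip:** the jaws still read 12.5–12.7 mm on the 14 mm bar, at a 90 N grip setting.
- **Jar, brush and loupe:** no move went near them, but I did not measure their positions again at the end.

One check failed: my last fit of the bar's outline in the wrist picture gave a 30 mm width instead of 14 mm, most likely because it also picked up finger pixels. I ignored it and relied on the picture itself.

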